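Sort left- and right-hand injector clamps from a sloping rack

ROBOT

A 6-joint arm with a two-finger parallel gripper is mounted at the origin on the work surface. World frame = base frame: x ahead of the robot, y to its left, z up, the work surface at z = 0. Lengths are in m, angles in rad, forces in N, time in s.
With the tool pointing down it reaches from about 0.35 to 0.725 m from the base axis. Payload 4.3 kg.
Tool frame: the origin (TCP) lies at the very end of the fingers, on their centre line; the grasp point (between the pads) lies 19 mm behind it (bot.grasp_offset is the z of the grasp point in the tool frame, in m); z points along the fingers, x is the direction in which the jaws open and shut, and the axes are right-handed (so a half turn about z gives the same grasp; the last joint's range is limited). The gripper opens to 85 mm and grips with 20 to 120 N. Pads are 22 mm wide; open, the fingers measure 114 mm over their backs; the gripper's body (76 mm by 85 mm) begins 54 mm behind the grasp point. The pads swing forward as they close: fully open they stand 13 mm farther back than shut.
Start: joints at [-1.391, 0.377, 0.081, 1.274, 0, 1.46], TCP at [0.164, -0.551, 0.231] pointing down, gripper open.
Joint ranges: [-2.72, 2.72], [-0.84, 1.66], [-1.02, 1.22], [-1.77, 2.12], [-1.37, 1.28], [-3.14, 3.14]. Speed limits (rad/s): [2.57, 2.57, 3.14, 3.14, 3.14, 3.14].

INTERFACE

Orientations are given as [roll, pitch, yaw] about the fixed x, y, z axes, in that order (R = Rz(yaw) Ry(pitch) Rx(roll)).
In Python, from workcell import bot gives the robot as it stands.
- The arm moves only by the tool apply_moves, never from a script. Its argument "commands" is one flat list of numbers, 7 for each row, row after row: the opening, from -1 (shut) to 1 (fully open), then the shift along the tool's x, y, z in m, then the turn, a rotation vector about the tool's x, y, z in degrees. In form: [gripper, dx, dy, dz, rx, ry, rz, gripper, dx, dy, dz, rx, ry, rz, ...]. A call has 1 to 12 rows; each row is the pose to reach, as a shift and turn from the pose measured when the call began, along the tool's axes at that moment; what a row does not reach only later rows make up. A row lasts 1/12 s, in which the tool goes at most 41.7 mm and 7.16 degrees, less where a joint would pass 70% of its speed; a pose out of reach is approached as far as the arm can. A call with a gripper value outside its range is refused whole. The fingers move at their own pace and stop on an object; the grip force is fixed at half the most. Time passes only in rows, so rows that repeat a pose let the fingers close. It gives the time, the measured TCP pose, the force and the opening at its end, in the units of the state.
- bot.sense(): the state, without advancing time (a new reading comes with each control period).
- bot.snapshot(name): name is "scene" or "side" or "wrist"; returns a dict with "frame" (400x640x3 uint8, blue, green, red), "intrinsics" (3x3 intrinsics, pixels), "rvec" (rotation vector, rad) and "tvec" (3), from world to camera coordinates, as OpenCV has them. Camera axes: x right, y down, z forward; pixel columns grow to the right and rows downward; lengths in m; the calibration is good to about 2 mm. A picture is of the moment at which its call begins. There is no depth.
- bot.close_job(): hands the job in, once; it reports no verdict.
The state is a dict: "t": time; "joint_pos": joint angles; "joint_vel": joint speeds; "effort": joint torques, N m; "tcp_pos": TCP position; "eef_rot": TCP orientation; "contact_force": force on the tool from outside, world axes, zero at the start; "torque": the same for the moment, N m; "finger_gap": finger opening in m.
Only numpy, scipy, OpenCV 4.12 (cv2) and the standard library are available. Lean on these libraries where they do the work, as an engineer would, in place of code of your own. Each camera call takes 0.05 s, during which the arm holds its last target.

TASK

Sort the three injector clamps off the sloping rack: the two left-hand ones go into the blue tray and the mirror-image right-hand one into the yellow tray (a clamp is left-handed if, rib up and toe end pointing away from you, its toe points left). Set each one down without dropping it, lying flat on the tray floor with its rib up, none on top of another, and leave the wrench, the jar and the can where they are.

Things in the scene. Friction and masses are not known exactly. Their poses are not given: they have to be found in the camera images.
- left_a_rib (a point): Centre of the dark grip rib of a steel left-hand clamp, 27 mm above its flat underside. x: along the arm to the toe end; z: up when flat. Rib 14 mm thick along x (grip here), 30 along y, top 17 mm above this point. Plate 10 mm thick: arm x -56 to +44, y -15 to +15 mm; at its +x end a 30 mm wide toe reaches y = +47. Brass boss 5 mm high at the tail (-x). About 0.25 kg.
- left_b_rib (a point): Rib centre of the second left-hand clamp, identical to left_a. Rib side up with the toe end pointing away from you, the toe points left. All three clamps start with the underside on the rack's slope and the toe end downhill against the lip, so z leans 32 degrees from vertical, towards the robot.
- right_a_rib (a point): Rib centre of the right-hand clamp, the mirror image of left_a: same sizes and axes, but its toe sticks out to the other side (to y = -47 mm). Rib side up with the toe end pointing away from you, the toe points right.
- blue_tray: blue plastic tray for left-hand clamps, fixed. Origin at the centre of its underside, x and y along its sides, z up. Outside 190 (x) x 160 (y) x 30 mm high, walls 4 mm, floor 4 mm thick (inner floor 182 x 152 mm). Empty at the start; may stand on either side of the rack.
- yellow_tray: yellow plastic tray for right-hand clamps, fixed. Origin at the centre of its underside, x and y along its sides, z up. Outside 190 (x) x 160 (y) x 30 mm high, walls 4 mm, floor 4 mm thick (inner floor 182 x 152 mm). Empty at the start; may stand on either side of the rack.
- rack: fixed rack, black face, green lip and dividers, 284 mm wide (y), 130 deep (x), 100 high. Origin at the centre of its underside, z up. Its face slopes 32 degrees, rising towards its +x (away from the robot). Three bays side by side along y, 86 mm wide, 92 mm apart, one clamp in each, in any order. Lip and dividers stand 8 mm above the face, lower than a clamp's plate.
- wrench: steel wrench 160 mm long lying on the table between the trays, in front of the rack; bystander
- jar: amber jar, 60 mm wide, 90 mm high, standing beside the rack; origin under its centre; bystander
- can: red can, 56 mm wide, 110 mm high, standing beside the rack; origin under its centre; bystander
There are look-alikes about, which are no part of the job. What is shaped like the part that bears left_a_rib but turquoise is not meant.

How it is judged:
At the end, for the whole second after the job is handed in: Both left-hand clamps lie in the blue tray and the right-hand clamp in the yellow tray, each inside the walls, flat on the tray floor (within 0.12 rad, rib centre 25 to 37 mm above the tray's underside), rib up, released and at rest (under 0.02 m/s) (x of left_a_rib in the frame of blue_tray between -0.088 and 0.088 m and y of left_a_rib in the frame of blue_tray between -0.072 and 0.072 m and z of left_a_rib in the frame of blue_tray between 0.025 and 0.037 m and angle between each of left_a_rib, left_b_rib, right_a_rib's own z axis and vertical below 0.12 rad and linear speed of each of left_a, left_b, right_a below 0.02 m/s and x of left_b_rib in the frame of blue_tray between -0.088 and 0.088 m and y of left_b_rib in the frame of blue_tray between -0.072 and 0.072 m and z of left_b_rib in the frame of blue_tray between 0.025 and 0.037 m and x of right_a_rib in the frame of yellow_tray between -0.088 and 0.088 m and y of right_a_rib in the frame of yellow_tray between -0.072 and 0.072 m and z of right_a_rib in the frame of yellow_tray between 0.025 and 0.037 m); the robot touches nothing.
It fails at once if clamp left_a is dropped or thrown: it moves faster than 0.7 m/s (a fall of about 25 mm) while the fingers do not touch it (linear speed of left_a above 0.7 m/s and contact force between left_a and the fingers below 0.05 N).
It fails at once if clamp left_b is dropped or thrown: it moves faster than 0.7 m/s (a fall of about 25 mm) while the fingers do not touch it (linear speed of left_b above 0.7 m/s and contact force between left_b and the fingers below 0.05 N).
It fails at once if clamp right_a is dropped or thrown: it moves faster than 0.7 m/s (a fall of about 25 mm) while the fingers do not touch it (linear speed of right_a above 0.7 m/s and contact force between right_a and the fingers below 0.05 N).
It fails at once if the wrench, jar or can is moved more than 25 mm (distance of any of wrench, jar, can from where it was at the start of the episode above 0.025 m).
It also fails if it takes over 64 s, if anything falls off the work surface, if the arm or the gripper's body presses on something with over 40 N, if the wrist force passes 120 N, or if a joint passes its speed limit or range.

## Working session

There is one attempt and no reset: what is moved stays moved. The work goes in short steps, Python scripts to look and compute and a tool call to move; the robot and the scene stay as the last step left them, time stands still between calls to the robot, and variables do not carry over. Pictures are saved under pics/ and viewed, and the job is handed in when it is done.

Besides the shell and the picture viewer there is one more tool, called after "Call:" as name(argument=value, ...) on one line, values as JSON. apply_moves: Moves the arm, as the interface text tells. Its arguments: {"type":"object","properties":{"commands":{"type":"array","items":{"type":"number"}}},"required":["commands"]}

```bash
mkdir -p pics; ls; cat > h.py <<'E'
import numpy as np, cv2
from workcell import bot
from scipy.spatial.transform import Rotation as R
def snap(n,fn=None):
    s=bot.snapshot(n)
    if fn: cv2.imwrite('pics/'+fn,s['frame'])
    return s
def ray(s,uv):
    Rm=cv2.Rodrigues(np.array(s['rvec'],float))[0]; t=np.array(s['tvec'],float).ravel()
    d=Rm.T@np.linalg.inv(s['intrinsics'])@np.array([uv[0],uv[1],1.]); return -Rm.T@t, d/np.linalg.norm(d)
def onplane(s,uv,z):
    o,d=ray(s,uv); return o+d*(z-o[2])/d[2]
def proj(s,p):
    return cv2.projectPoints(np.array(p,float).reshape(-1,3),np.array(s['rvec'],float),np.array(s['tvec'],float),np.array(s['intrinsics'],float),None)[0].reshape(-1,2)
def tri(s1,u1,s2,u2):
    o1,d1=ray(s1,u1);o2,d2=ray(s2,u2)
    k=np.linalg.lstsq(np.c_[d1,-d2],o2-o1,rcond=None)[0]
    a=o1+k[0]*d1;b=o2+k[1]*d2
    return (a+b)/2,np.linalg.norm(a-b)
E
python3 - <<'E'
from h import *
for n in ['scene','side','wrist']:
    s=snap(n,n+'0.png'); o,_=ray(s,(0,0)); print(n,o)
print(bot.sense())
E
```

```text
pics
scene [ 1.1651953  -0.15000745  0.63725114]
side [ 0.51835468 -0.80676591  1.03427794]
wrist [ 0.24477099 -0.5262682   0.37324291]
{'t': 0.15, 'joint_pos': array([-1.39132259e+00,  3.77917469e-01,  7.99544395e-02,  1.27441293e+00,
       -5.64019753e-06,  1.46049904e+00]), 'joint_vel': array([-0.00044579, -0.00094605,  0.00386923,  0.00024174, -0.00035285,
       -0.00015148]), 'effort': array([ 1.50299038e-03, -4.64036822e+01,  2.70169187e+01,  1.39426847e-02,
       -1.70069859e-05, -6.84281858e-06]), 'tcp_pos': array([ 0.16421257, -0.5505334 ,  0.23057123]), 'eef_rot': array([-3.14142438e+00,  1.57066000e-03, -1.28102517e+00]), 'contact_force': array([-0.73885456, -0.58446024,  0.35733507]), 'torque': array([-8.33333316e-03,  2.95451005e-02, -9.45370532e-07]), 'finger_gap': 0.08544458906333624}
```

View pics/scene0.png

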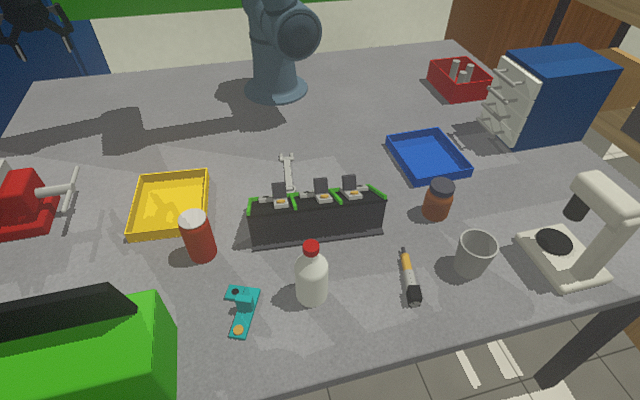

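View pics/side0.png

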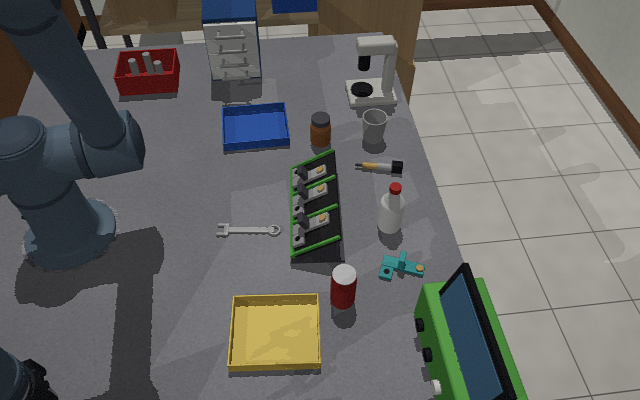

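View pics/wrist0.png

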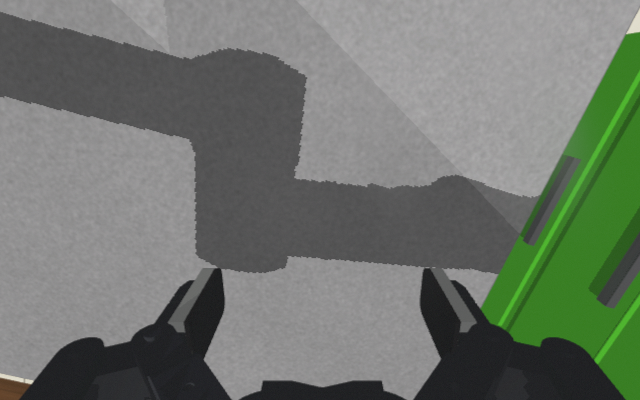

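The scene view shows the rack with three clamps (ribs near 279,188; 320,185; 349,181). The yellow tray is near (168,203) and the blue one near (428,155). The turquoise look-alike lies at (241,310). I'll measure the trays and crop the rack next.

```bash
python3 - <<'E'
from h import *
a=cv2.imread('pics/scene0.png')[165:255,230:400]; b=cv2.imread('pics/side0.png')[140:275,275:355]
cv2.imwrite('pics/c1.png',cv2.resize(a,None,fx=4.6,fy=4.6,interpolation=cv2.INTER_CUBIC))
cv2.imwrite('pics/c2.png',cv2.resize(b,None,fx=4.4,fy=4.4,interpolation=cv2.INTER_CUBIC))
S={n:snap(n) for n in('scene','side')}
def lines(m): 
    c=max(cv2.findContours(m,cv2.RETR_EXTERNAL,cv2.CHAIN_APPROX_NONE)[0],key=cv2.contourArea)
    return c
for n,s in S.items():
    hsv=cv2.cvtColor(s['frame'],cv2.COLOR_BGR2HSV)
    for col,lo,hi in(('blue',(108,150,50),(125,255,255)),('yellow',(20,100,60),(32,255,255))):
        m=cv2.inRange(hsv,lo,hi)
        m=cv2.morphologyEx(m,cv2.MORPH_CLOSE,np.ones((5,5)))
        # choose the component near expected
        ex={'scene':{'blue':(428,158),'yellow':(168,200)},'side':{'blue':(255,128),'yellow':(275,330)}}[n][col]
        k,l=cv2.connectedComponents(m); mm=np.uint8(l==l[ex[1],ex[0]])*255
        c=cv2.convexHull(lines(mm)); 
        q=cv2.approxPolyN(c,4) if hasattr(cv2,'approxPolyN') else c
        q=q.reshape(-1,2)
        print(n,col,q.tolist())
        P=np.array([onplane(s,p,.03) for p in q]); print(P.round(3).tolist(), np.linalg.norm(P-np.roll(P,1,0),axis=1).round(3))
E
```

```text
scene blue [[479, 174], [415, 187], [381, 136], [438, 127]]
[[0.589, 0.407, 0.03], [0.594, 0.233, 0.03], [0.382, 0.23, 0.03], [0.38, 0.403, 0.03]] [0.209 0.173 0.212 0.173]
scene yellow [[208, 233], [121, 243], [139, 174], [208, 167]]
[[0.617, -0.244, 0.03], [0.601, -0.415, 0.03], [0.388, -0.396, 0.03], [0.401, -0.235, 0.03]] [0.216 0.171 0.214 0.162]
side blue [[290, 145], [223, 151], [221, 107], [284, 102]]
[[0.565, 0.218, 0.03], [0.378, 0.216, 0.03], [0.372, 0.404, 0.03], [0.563, 0.406, 0.03]] [0.188 0.187 0.188 0.19 ]
side yellow [[321, 368], [226, 371], [232, 295], [318, 293]]
[[0.574, -0.425, 0.03], [0.384, -0.408, 0.03], [0.398, -0.238, 0.03], [0.588, -0.256, 0.03]] [0.17  0.19  0.171 0.191]
```

```bash
python3 - <<'E'
from h import *
# top rim inner checks: project z=0.03
E
true
```

```text
(no output)
```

View pics/c1.png

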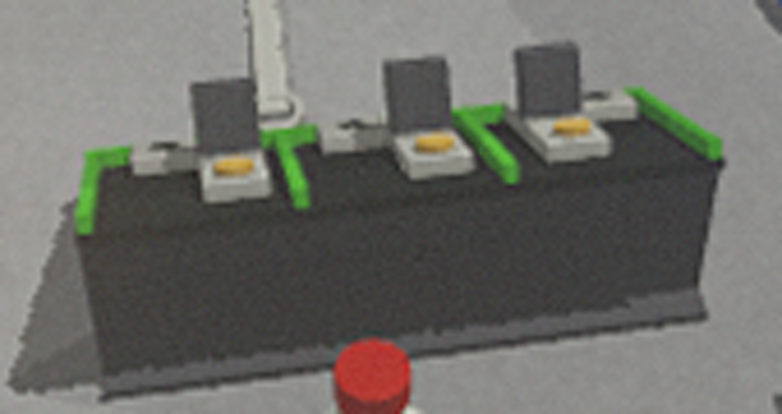

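View pics/c2.png

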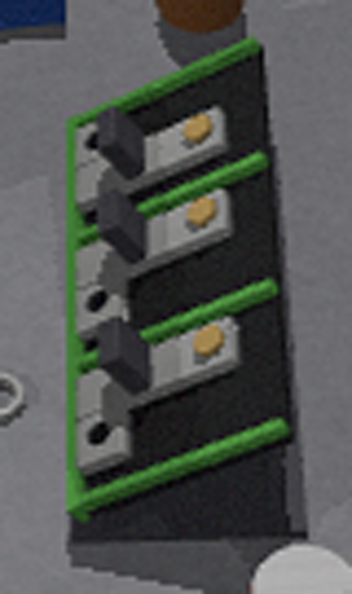

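Looking from the tail (scene camera, toe ends away), the toes point left on the left (279,188) and middle (320,185) clamps. The one at (349,181) points right. So the two at lower y are left-hand, and the highest-y one is right-hand. What could be mistaken for a clamp: only the turquoise one at (241,310), which is off the rack and excluded. The close crop confirms the three steel ones.

```bash
python3 - <<'E'
from h import *
S={n:snap(n) for n in('scene','side')}
def sc(p): return (p[0]/4.6+230-.4,p[1]/4.6+165-.4)
def sd(p): return (p[0]/4.4+275-.4,p[1]/4.4+140-.4)
for a,b in (((226,117),(123,355)),((418,95),(121,225)),((547,80),(121,143))):
    print(tri(S['scene'],sc(a),S['side'],sd(b)), onplane(S['scene'],sc(a),.068))
print('bosses')
for a,b in (((235,165),(209,340)),((434,141),(202,212)),((572,126),(198,127))):
    print(tri(S['scene'],sc(a),S['side'],sd(b)))
print('rack: back right/left top ends')
for a,b in (((85,225),(282,430)),((715,150),(257,46)),((303,200),(270,290)),((513,175),(262,160)),((92,155),(78,510)),((635,95),(75,122))):
    print(tri(S['scene'],sc(a),S['side'],sd(b)))
s=S['scene']; 
print('jar',onplane(s,(437,217),0),tri(s,(440,186),S['side'],(321,119)),'can',tri(s,(193,219),S['side'],(345,272)))
print('wrench', [onplane(S['side'],p,.005) for p in ((218,230),(279,230))])
E
```

```text
(array([ 0.57170626, -0.08424352,  0.07447634]), np.float64(0.0015978152134402007)) [ 0.56566964 -0.08413005  0.068     ]
(array([0.57965303, 0.00673783, 0.07515253]), np.float64(0.0017310125001094331)) [0.57306371 0.00795945 0.068     ]
(array([0.58565922, 0.06890728, 0.07590747]), np.float64(0.0010375864298962677)) [0.57801048 0.07149197 0.068     ]
bosses
(array([ 0.61734893, -0.08797111,  0.08698117]), np.float64(0.0002499505346319242))
(array([0.62461122, 0.0018417 , 0.08733527]), np.float64(0.00018263134467452923))
(array([0.63032794, 0.0658899 , 0.08749989]), np.float64(0.0007152047581426166))
rack: back right/left top ends
(array([ 0.64635595, -0.15684198,  0.09615183]), np.float64(0.0005789831937447217))
(array([0.67145635, 0.11767671, 0.09824595]), np.float64(0.0005896944762484788))
(array([ 0.65348531, -0.06430778,  0.09512307]), np.float64(0.00010638971288988857))
(array([0.66223099, 0.02773436, 0.09674328]), np.float64(0.0010105280064168524))
(array([ 0.5390267 , -0.14954905,  0.03129175]), np.float64(0.0027970219475409765))
(array([0.56267936, 0.12683142, 0.03347548]), np.float64(0.0032955092611157964))
jar [0.67076869 0.25863805 0.        ] (array([0.65696569, 0.2520973 , 0.0867955 ]), np.float64(0.001451779885786857)) can (array([ 0.64565647, -0.25684475,  0.10843113]), np.float64(0.002116418781748004))
wrench [array([ 0.36228061, -0.03666398,  0.005     ]), array([ 0.51364568, -0.05442955,  0.005     ])]
```

```bash
cat >> h.py <<'E'
def rot_tool(psi,tilt=0.):
    # psi deg: yaw of tool x; tilt deg: tool z leans towards its +x direction by tilt
    a=np.radians(tilt); M=np.array([[np.cos(a),0,np.sin(a)],[0,-1,0],[np.sin(a),0,-np.cos(a)]])
    return R.from_euler('z',psi,degrees=True).as_matrix()@M
def move(p,Rt):
    st=bot.sense(); R0=R.from_euler('xyz',st['eef_rot']).as_matrix()
    d=R0.T@(np.array(p)-st['tcp_pos']); rv=np.degrees(R.from_matrix(R0.T@Rt).as_rotvec())
    print('t',round(st['t'],2),'tcp',st['tcp_pos'].round(4),'gap',round(st['finger_gap'],4),'j',st['joint_pos'].round(2),'F',np.round(st['contact_force'],1))
    print('d',d.round(4).tolist(),'rv',rv.round(2).tolist(),'rows>=',max(np.linalg.norm(d)/.0417,np.linalg.norm(rv)/7.16).round(1))
def world2tool(p):
    st=bot.sense(); R0=R.from_euler('xyz',st['eef_rot']).as_matrix(); return R0.T@(np.array(p)-st['tcp_pos'])
E
python3 - <<'E'
from h import *
s=snap('wrist'); o,d=ray(s,(320,200)); print(world2tool(o)); st=bot.sense(); print(R.from_euler('xyz',st['eef_rot']).as_matrix().T@d)
a=rot_tool(-5,32); print(a.round(2))
move(np.array([.572,.006,.072])-.12*a[:,2],a)
E
```

```text
[-0.00042632 -0.08414637 -0.14270216]
[-0.0045307   0.32548223  0.9455373 ]
[[ 0.84 -0.09  0.53]
 [-0.07 -1.   -0.05]
 [ 0.53  0.   -0.85]]
t 0.4 tcp [ 0.1643 -0.5509  0.2312] gap 0.0855 j [-1.39  0.38  0.08  1.27  0.    1.46] F [-0.  -0.4 -0.9]
d [-0.4406, -0.4907, 0.0575] rv [19.06, 28.08, -66.53] rows>= 15.9
```

Call:
apply_moves(commands=[1,-0.2,-0.22,-0.02,9,13,-31,1,-0.2,-0.22,-0.02,9,13,-31,1,-0.2,-0.22,-0.02,9,13,-31,1,-0.2,-0.22,-0.02,9,13,-31,1,-0.2,-0.22,-0.02,9,13,-31,1,-0.44,-0.49,0.057,19,28,-66.5,1,-0.44,-0.49,0.057,19,28,-66.5,1,-0.44,-0.49,0.057,19,28,-66.5,1,-0.44,-0.49,0.057,19,28,-66.5,1,-0.44,-0.49,0.057,19,28,-66.5,1,-0.44,-0.49,0.057,19,28,-66.5,1,-0.44,-0.49,0.057,19,28,-66.5])

```text
t: 1.4
tcp_pos: [0.422, -0.1265, 0.1991]
eef_rot: [3.141, -0.558, -0.089]
contact_force: [0.1, -1.5, -0.1]
finger_gap: 0.0856
```

```bash
python3 - <<'E'
from h import *
a=rot_tool(-5,32)
move(np.array([.572,.006,.072])-.12*a[:,2],a)
E
```

```text
t 1.4 tcp [ 0.422  -0.1265  0.1991] gap 0.0856 j [-0.64 -0.31 -0.89  0.5   0.28  1.09] F [ 0.1 -1.5 -0.1]
d [0.0494, -0.1452, 0.0606] rv [0.08, 0.05, -0.09] rows>= 4.0
```

Call:
apply_moves(commands=[1,0.049,-0.145,0.061,0,0,0,1,0.049,-0.145,0.061,0,0,0,1,0.049,-0.145,0.061,0,0,0,1,0.049,-0.145,0.061,0,0,0,1,0.049,-0.145,0.061,0,0,0,1,0.049,-0.145,0.061,0,0,0])

```text
t: 1.9
tcp_pos: [0.5086, 0.0144, 0.1726]
eef_rot: [3.141, -0.556, -0.083]
contact_force: [-0.0, -0.2, 0.1]
finger_gap: 0.0853
```

```bash
python3 - <<'E'
from h import *
a=rot_tool(-5,32)
s=snap('wrist','w1.png')
move(np.array([.572,.006,.072])-.12*a[:,2],a)
for p in ([.572,-.084,.072],[.572,.006,.072],[.58,.069,.072]): print(proj(s,p))
E
```

```text
t 1.95 tcp [0.5081 0.0125 0.1727] gap 0.0858 j [-0.11 -0.14 -0.86  0.29  0.01  1.55] F [-0.2  0.  -0.1]
d [0.0011, 0.0009, -0.0006] rv [0.02, 0.13, 0.06] rows>= 0.0
[[329.62804772 290.09383906]]
[[322.6636025  196.11595515]]
[[325.91709993 114.27266111]]
```

View pics/w1.png

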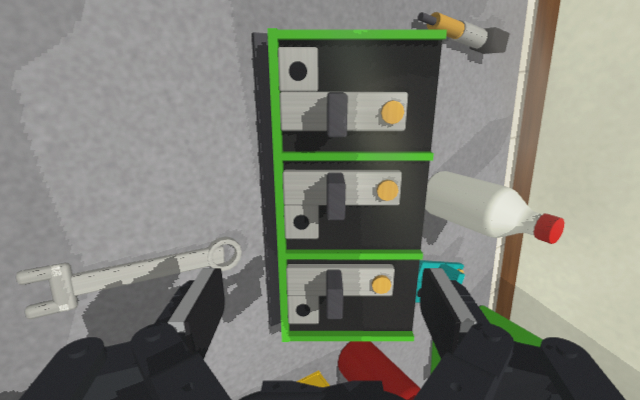

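The wrist view shows the three clamps (ribs near 337,115; 336,196; 335,295) with only the top one's toe pointing up (+y). That confirms it as the right-hand one. Next I'll enlarge it for exact pixels.

```bash
python3 - <<'E'
from h import *
b=cv2.imread('pics/w1.png')[25:345,260:450]
b=cv2.convertScaleAbs(b,alpha=1.5,beta=15)
b=b[:175]; cv2.imwrite('pics/c3.png',cv2.resize(b,None,fx=3.4*1.2,fy=3.4,interpolation=cv2.INTER_CUBIC) if 0 else cv2.resize(b,None,fx=3.4,fy=3.4,interpolation=cv2.INTER_CUBIC))
b=cv2.convertScaleAbs(cv2.imread('pics/w1.png')[150:345,260:450],alpha=1.5,beta=15)
cv2.imwrite('pics/c4.png',cv2.resize(b,None,fx=3,fy=3,interpolation=cv2.INTER_CUBIC))
E
```

```text
(no output)
```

View pics/c3.png

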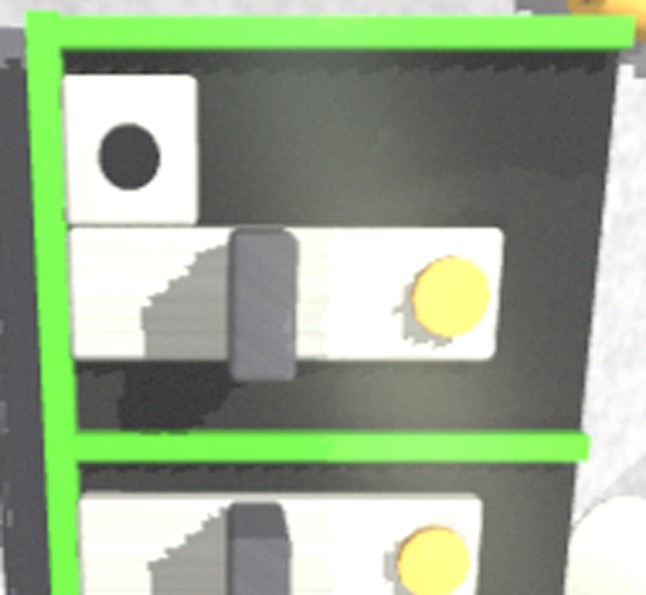

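View pics/c4.png

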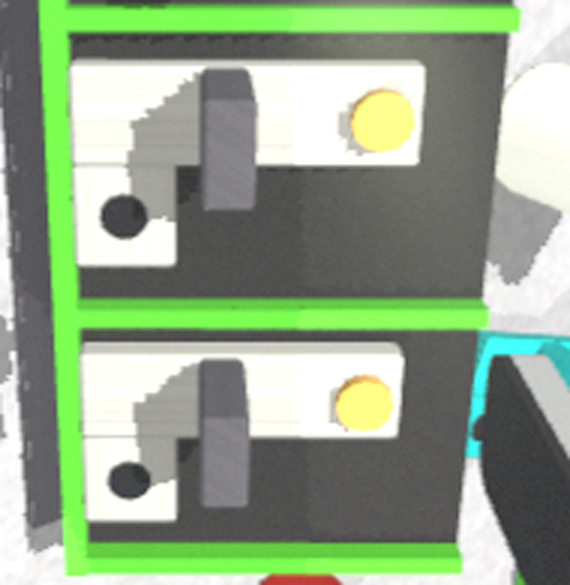

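```bash
python3 - <<'E'
from h import *
s=snap('wrist')
def a3(p): return (p[0]/3.4+260-.35,p[1]/3.4+25-.35)
def a4(p): return (p[0]/3+260-.33,p[1]/3+150-.33)
psi=-5
A=rot_tool(psi,32); n=-A[:,2]; u=A[:,0]; v=np.cross(n,u)
C={'right':([a3((503,228)),a3((496,360))],[a3((70,228)),a3((73,360))]),
'mid':([a4((418,163))],[a4((74,163))]),'low':([a4((398,437))],[a4((85,437))])}
def cast(uv,h):
    o,d=ray(s,uv); return o+d*(h-n@o)/(n@d)
from scipy.optimize import brentq
for k,(T,E) in C.items():
    for t,e in zip(T,E):
        h=brentq(lambda h: np.linalg.norm(cast(t,h)-cast(e,h))-.1,-.4,.1)
        print(k,'h',h.round(4))
h=-.247
print('stereo h of boss tops-5:',[n@np.array(p)-.005 for p in ((.6173,-.088,.087),(.6246,.0018,.0873),(.6303,.0659,.0875))])
print('divider back-end h +2:',[n@np.array(p)+.002 for p in ((.6464,-.1568,.0962),(.6715,.1177,.0982),(.6535,-.0643,.0951),(.6622,.0277,.0967))])
E
```

```text
Traceback (most recent call last):
AttributeError: 'float' object has no attribute 'round'
```

```bash
cat > m.py <<'E'
from h import *
s=snap('wrist')
def a3(p): return (p[0]/3.4+260-.35,p[1]/3.4+25-.35)
def a4(p): return (p[0]/3+260-.33,p[1]/3+150-.33)
psi=-5
A=rot_tool(psi,32); n=-A[:,2]; u=A[:,0]; v=np.cross(n,u)
C={'right':([a3((503,228)),a3((496,360))],[a3((70,228)),a3((73,360))]),
'mid':([a4((418,163))],[a4((74,163))]),'low':([a4((398,437))],[a4((85,437))])}
def cast(uv,h):
    o,d=ray(s,uv); return o+d*(h-n@o)/(n@d)
E
python3 - <<'E'
from m import *
from scipy.optimize import brentq
for k,(T,E) in C.items():
    for t,e in zip(T,E):
        f=lambda h: np.linalg.norm(cast(t,h)-cast(e,h))-.1
        h=brentq(f,-.35,-.15)
        print(k,'h',round(h,4))
print('stereo h of boss tops-5:',[n@np.array(p)-.005 for p in ((.6173,-.088,.087),(.6246,.0018,.0873),(.6303,.0659,.0875))])
print('divider back-end h +2:',[n@np.array(p)+.002 for p in ((.6464,-.1568,.0962),(.6715,.1177,.0982),(.6535,-.0643,.0951),(.6622,.0277,.0967))])
h=np.median([brentq(lambda h: np.linalg.norm(cast(t,h)-cast(e,h))-.1,-.35,-.15) for T,E in C.values() for t,e in zip(T,E)])
for k,(T,E) in C.items():
    for t,e in zip(T,E):
        t=cast(t,h);e=cast(e,h); d=t-e
        print(k,'tail u,v',u@t,v@t,'toe u,v',u@e,v@e,'yaw',np.degrees(np.arctan2(v@d,u@d)))
E
```

```text
right h -0.2633
right h -0.2598
mid h -0.2627
low h -0.2622
stereo h of boss tops-5: [np.float64(-0.261158514897089), np.float64(-0.2606103320918622), np.float64(-0.2604892772096505)]
divider back-end h +2: [np.float64(-0.2648960056569756), np.float64(-0.26377234708608965), np.float64(-0.26530480876498813), np.float64(-0.2642916191852268)]
right tail u,v 0.587304725046691 0.1309208250517088 toe u,v 0.4875943746136945 0.1310230774259883 yaw -0.05875646221529146
right tail u,v 0.5880396920695325 0.1008363787536183 toe u,v 0.4870933122966267 0.10092502159154268 yaw -0.05031244511327574
mid tail u,v 0.5872946748786698 0.03748103040322764 toe u,v 0.4873860146647482 0.03753775319505337 yaw -0.032529474598696324
low tail u,v 0.5875897230889354 -0.05563963531093099 toe u,v 0.4874982329222987 -0.05562846885526707 yaw -0.006392059684019184
```

```bash
cat >> h.py <<'E'
A32=rot_tool(-5,32); n_=-A32[:,2]; u_=A32[:,0]; v_=np.cross(n_,u_)
V={'right':.1159,'mid':.0525,'low':-.0406}
def gp(k,h=-.257): return .5315*u_+V[k]*v_+h*n_
E
python3 - <<'E'
from h import *
for k in V: print(k,gp(k,-.245))
s=snap('wrist'); print([proj(s,gp(k,-.228)) for k in V])
move(gp('mid',-.207),A32); move(gp('mid'),A32)
E
```

```text
right [0.5884599  0.06485915 0.07388031]
mid [0.58293422 0.00170041 0.07388031]
low [ 0.57482002 -0.09104532  0.07388031]
[array([[337.39837333, 114.3385946 ]]), array([[336.3945217 , 199.58209139]]), array([[335.17736205, 302.93894322]])]
t 2.1 tcp [0.5081 0.0098 0.1733] gap 0.0857 j [-0.11 -0.14 -0.86  0.29  0.01  1.55] F [-0.2 -0.4  0.2]
d [0.0112, 0.0012, 0.0862] rv [0.18, 0.05, -0.22] rows>= 2.1
t 2.1 tcp [0.5081 0.0098 0.1733] gap 0.0857 j [-0.11 -0.14 -0.86  0.29  0.01  1.55] F [-0.2 -0.4  0.2]
d [0.0112, 0.0011, 0.1362] rv [0.18, 0.05, -0.22] rows>= 3.3
```

Call:
apply_moves(commands=[-0.2,0.011,0.001,0.04,0,0,0,-0.2,0.011,0.001,0.07,0,0,0,-0.2,0.011,0.001,0.08,0,0,0,-0.2,0.011,0.001,0.08,0,0,0,-0.2,0.011,0.001,0.08,0,0,0])

```text
t: 2.52
tcp_pos: [0.5586, 0.0022, 0.1108]
eef_rot: [3.141, -0.556, -0.095]
contact_force: [-0.8, -0.3, 1.6]
finger_gap: 0.0339
```

```bash
python3 - <<'E'
from h import *
s=snap('wrist','w2.png')
move(gp('mid'),A32)
E
```

```text
t 2.57 tcp [0.559  0.0025 0.1117] gap 0.0344 j [-0.11  0.06 -0.87  0.08  0.01  1.55] F [ 0.5 -0.8  0.8]
d [0.0003, -0.0015, 0.0567] rv [0.26, 0.06, -0.34] rows>= 1.4
```

View pics/w2.png

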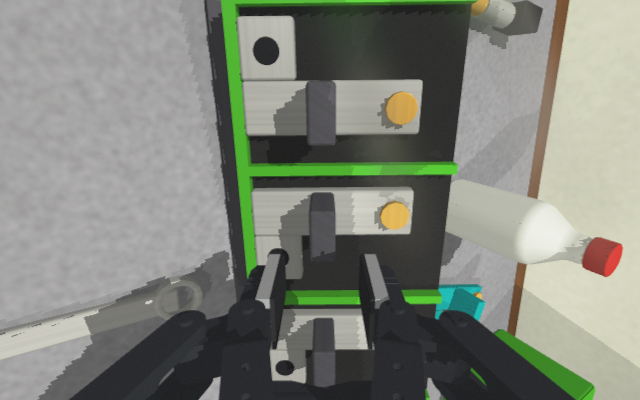

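The fingers at (270,290) and (372,290) straddle the middle rib at (322,225), and they are centred. Now I'll descend and grip.

Call:
apply_moves(commands=[-0.2,0,-0.001,0.03,0,0,0,-0.2,0,-0.001,0.048,0,0,0,-0.2,0,-0.001,0.056,0,0,0,-0.2,0,-0.001,0.057,0,0,0,-0.2,0,-0.001,0.057,0,0,0,-1,0,-0.001,0.057,0,0,0,-1,0,-0.001,0.057,0,0,0,-1,0,-0.001,0.057,0,0,0,-1,0,-0.001,0.057,0,0,0,-1,0,-0.001,0.057,0,0,0])

```text
t: 3.4
tcp_pos: [0.5891, 0.0007, 0.0646]
eef_rot: [3.141, -0.559, -0.094]
contact_force: [-5.2, 0.8, 7.5]
finger_gap: 0.0132
```

```bash
python3 - <<'E'
from h import *
s=snap('wrist','w3.png')
move(gp('mid',-.177),A32)
E
```

```text
t 3.45 tcp [0.5891 0.0006 0.0646] gap 0.0133 j [-0.11  0.2  -0.87 -0.06  0.01  1.56] F [-5.7 -0.1  6.9]
d [-0.0003, -0.0001, -0.0792] rv [0.28, -0.02, -0.34] rows>= 1.9
```

View pics/w3.png

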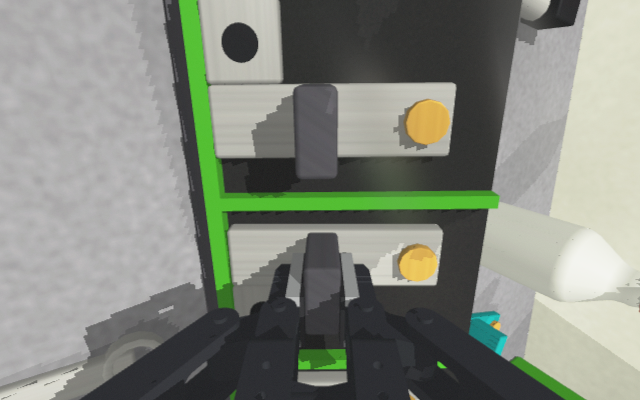

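Call:
apply_moves(commands=[-1,0,0,-0.02,0,0,0,-1,0,0,-0.05,0,0,0,-1,0,0,-0.08,0,0,0,-1,0,0,-0.1,0,0,0,-1,0,0,-0.1,0,0,0])

```text
t: 3.87
tcp_pos: [0.5363, 0.006, 0.153]
eef_rot: [3.14, -0.564, -0.094]
contact_force: [0.5, 0.2, -2.2]
finger_gap: 0.013
```

```bash
python3 - <<'E'
from h import *
s=snap('wrist','w4.png')
move([.43,.3,.2],rot_tool(0,0))
E
```

```text
t 3.92 tcp [0.5367 0.0058 0.1516] gap 0.0133 j [-0.11 -0.05 -0.86  0.2   0.01  1.56] F [ 0.  -0.5 -1.6]
d [-0.0874, -0.2827, -0.1127] rv [1.58, -32.22, -5.26] rows>= 7.6
```

View pics/w4.png

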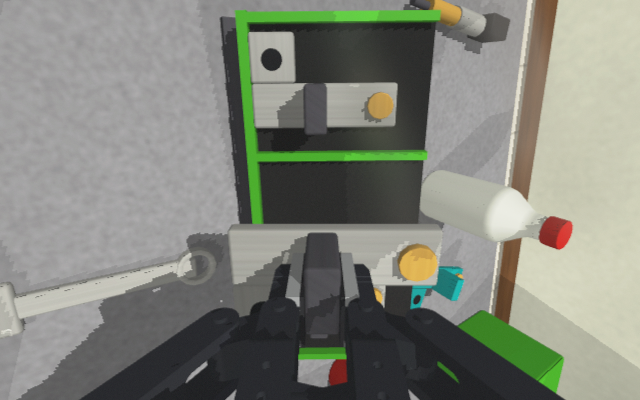

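The clamp is lifted and in hand (boss at 418,263), with a weight of about 2 N. Next I'll carry it over the blue tray at a safe height.

Call:
apply_moves(commands=[-1,-0.087,-0.14,-0.113,1,-16,-2.5,-1,-0.087,-0.14,-0.113,1,-16,-2.5,-1,-0.087,-0.14,-0.113,1,-16,-2.5,-1,-0.087,-0.283,-0.113,1.6,-32,-5.3,-1,-0.087,-0.283,-0.113,1.6,-32,-5.3,-1,-0.087,-0.283,-0.113,1.6,-32,-5.3,-1,-0.087,-0.283,-0.113,1.6,-32,-5.3,-1,-0.087,-0.283,-0.113,1.6,-32,-5.3,-1,-0.087,-0.283,-0.113,1.6,-32,-5.3,-1,-0.087,-0.283,-0.113,1.6,-32,-5.3,-1,-0.087,-0.283,-0.113,1.6,-32,-5.3,-1,-0.087,-0.283,-0.113,1.6,-32,-5.3])

```text
t: 4.92
tcp_pos: [0.4301, 0.2991, 0.1992]
eef_rot: [3.14, -0.002, -0.0]
contact_force: [-0.8, -0.9, -1.9]
finger_gap: 0.0133
```

```bash
python3 - <<'E'
from h import *
s=snap('wrist','w5.png')
s=snap('side','s5.png')
move([.43,.3,.2],rot_tool(0,0))
E
```

```text
t 5.02 tcp [0.4303 0.2988 0.1998] gap 0.0133 j [ 0.49  0.28 -0.13  1.15 -0.    2.06] F [-0.3  0.5 -3.1]
d [-0.0003, -0.0012, -0.0002] rv [0.05, -0.17, -0.07] rows>= 0.0
```

View pics/w5.png

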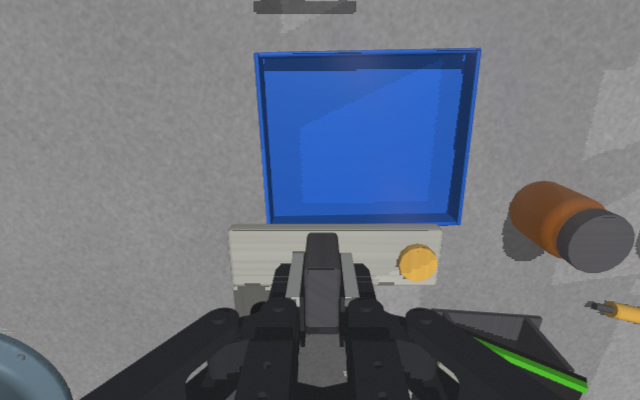

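View pics/s5.png

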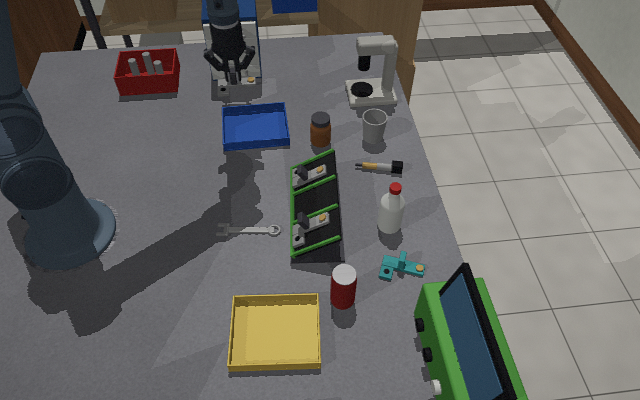

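```bash
python3 - <<'E'
from h import *
s=snap('wrist'); hsv=cv2.cvtColor(s['frame'],cv2.COLOR_BGR2HSV)
m=cv2.inRange(hsv,(100,120,30),(130,255,255)); c=max(cv2.findContours(m,0,1)[0],key=cv2.contourArea)
q=cv2.approxPolyN(cv2.convexHull(c),4).reshape(-1,2); print(q.tolist())
P=np.array([onplane(s,p,.03) for p in q]); print(P.round(4).tolist(),np.linalg.norm(P-np.roll(P,1,0),axis=1).round(4),P.mean(0))
E
```

```text
[[459, 224], [266, 223], [253, 52], [480, 47]]
[[0.5655, 0.2496, 0.03], [0.3765, 0.2512, 0.03], [0.3741, 0.4053, 0.03], [0.5626, 0.4088, 0.03]] [0.1593 0.1889 0.154  0.1885] [0.46967458 0.32872222 0.03      ]
```

```bash
python3 - <<'E'
from h import *
move([.4625,.3775,.1],rot_tool(1,0));move([.4625,.3775,.024],rot_tool(1,0))
E
```

```text
t 5.07 tcp [0.4304 0.2989 0.2   ] gap 0.0129 j [ 0.49  0.28 -0.13  1.15 -0.    2.06] F [-0.5  0.2 -2.3]
d [0.0317, -0.0787, 0.1001] rv [0.04, -0.19, -1.08] rows>= 3.1
t 5.07 tcp [0.4304 0.2989 0.2   ] gap 0.0129 j [ 0.49  0.28 -0.13  1.15 -0.    2.06] F [-0.5  0.2 -2.3]
d [0.0314, -0.0788, 0.1761] rv [0.04, -0.19, -1.08] rows>= 4.7
```

Call:
apply_moves(commands=[-1,0.032,-0.079,0.04,0,-0.2,-1.1,-1,0.032,-0.079,0.04,0,-0.2,-1.1,-1,0.032,-0.079,0.08,0,-0.2,-1.1,-1,0.032,-0.079,0.11,0,-0.2,-1.1,-1,0.032,-0.079,0.14,0,-0.2,-1.1,-1,0.032,-0.079,0.16,0,-0.2,-1.1,-1,0.032,-0.079,0.17,0,-0.2,-1.1,-1,0.032,-0.079,0.172,0,-0.2,-1.1,-1,0.032,-0.079,0.172,0,-0.2,-1.1])

```text
t: 5.82
tcp_pos: [0.4634, 0.3771, 0.0282]
eef_rot: [3.141, 0.0, 0.017]
contact_force: [0.2, 0.1, -1.3]
finger_gap: 0.0131
```

```bash
python3 - <<'E'
from h import *
s=snap('wrist','w6.png')
move([.4625,.3775,.018],rot_tool(1,0))
E
```

```text
t 5.87 tcp [0.4642 0.3778 0.0294] gap 0.0132 j [ 0.58  0.55 -0.19  0.83 -0.    2.13] F [-0.6 -0.2 -2.2]
d [-0.0017, 0.0003, 0.0114] rv [-0.02, -0.08, -0.03] rows>= 0.3
```

View pics/w6.png

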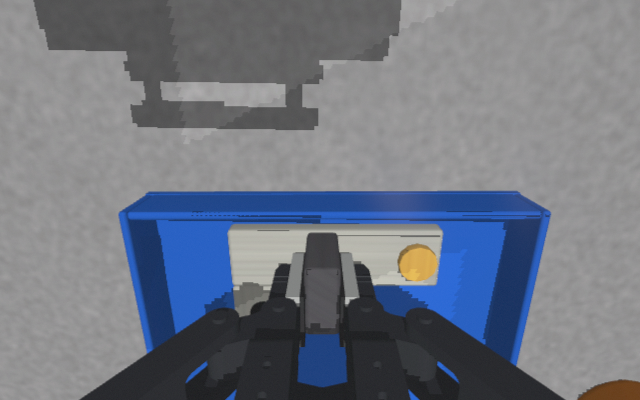

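The clamp is inside the walls, and its far edge is clear of the rim at row 213. I'll lower it gently.

Call:
apply_moves(commands=[-1,-0.001,0,0.004,0,0,0,-1,-0.001,0,0.007,0,0,0,-1,-0.001,0,0.009,0,0,0,-1,-0.001,0,0.011,0,0,0,-1,-0.001,0,0.012,0,0,0,-1,-0.001,0,0.012,0,0,0])

```text
t: 6.37
tcp_pos: [0.463, 0.3777, 0.0171]
eef_rot: [-3.141, -0.001, 0.017]
contact_force: [0.5, 0.1, -2.4]
finger_gap: 0.0131
```

Call:
apply_moves(commands=[-1,0,0,0.001,0,0,0,-1,0,0,0.002,0,0,0,-1,0,0,0.003,0,0,0,-1,0,0,0.003,0,0,0])

```text
t: 6.7
tcp_pos: [0.4632, 0.378, 0.0164]
eef_rot: [-3.141, -0.002, 0.017]
contact_force: [-4.7, -2.1, 13.6]
finger_gap: 0.013
```

Floor contact (14 N upward). I'll open part-way and back off straight up.

Call:
apply_moves(commands=[-0.2,0,0,0,0,0,0,-0.2,0,0,0,0,0,0,-0.2,0,0,0,0,0,0,-0.2,0,0,0,0,0,0,-0.2,0,0,-0.03,0,0,0,-0.2,0,0,-0.07,0,0,0,-0.2,0,0,-0.11,0,0,0,-0.2,0,0,-0.15,0,0,0,-0.2,0,0,-0.18,0,0,0,-0.2,0,0,-0.18,0,0,0])

```text
t: 7.53
tcp_pos: [0.4663, 0.3802, 0.2041]
eef_rot: [-3.134, -0.013, 0.017]
contact_force: [1.4, 0.1, 0.9]
finger_gap: 0.0344
```

```bash
python3 - <<'E'
from h import *
s=snap('wrist','w7.png'); s=snap('side')
cv2.imwrite('pics/s7.png',cv2.resize(s['frame'][80:280,200:400],None,fx=3,fy=3))
move(gp('low',-.14),A32)
E
```

```text
t 7.63 tcp [0.4639 0.3786 0.1978] gap 0.0338 j [ 0.58  0.43  0.07  1.21 -0.    2.13] F [-0.  -0.7 -0.5]
d [0.0472, 0.4658, 0.034] rv [-1.84, 31.66, 5.79] rows>= 11.3
```

View pics/w7.png

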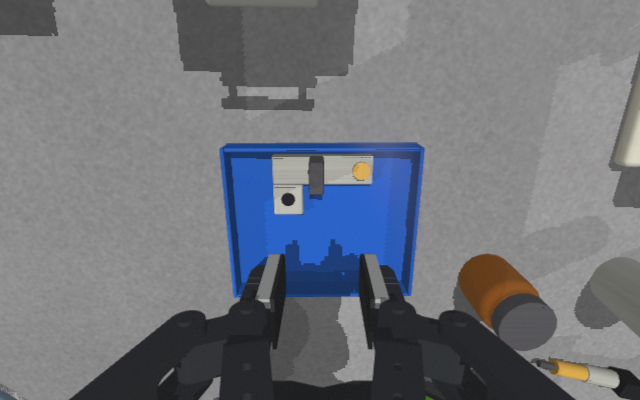

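View pics/s7.png

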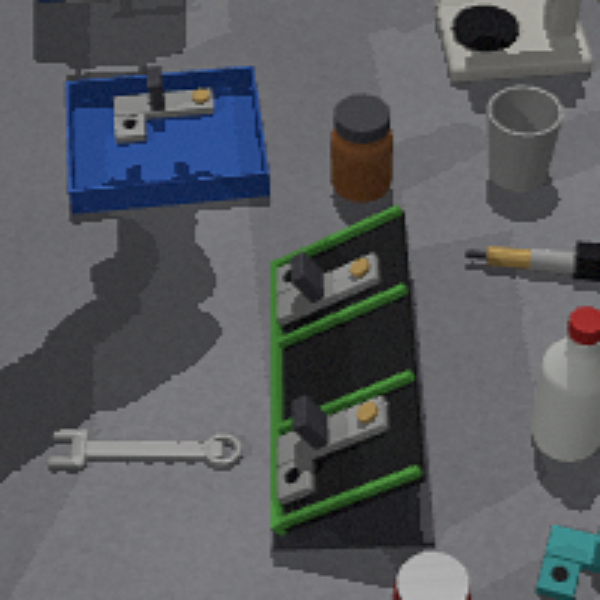

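The first left-hand clamp lies flat in the blue tray (boss at 362,171, toe edge at row 213), which leaves free room below. Next is the low-y clamp.

Call:
apply_moves(commands=[-0.2,0.047,0.466,0.034,-1.8,31.7,5.8,-0.2,0.047,0.466,0.034,-1.8,31.7,5.8,-0.2,0.047,0.466,0.034,-1.8,31.7,5.8,-0.2,0.047,0.466,0.034,-1.8,31.7,5.8,-0.2,0.047,0.466,0.034,-1.8,31.7,5.8,-0.2,0.047,0.466,0.034,-1.8,31.7,5.8,-0.2,0.047,0.466,0.034,-1.8,31.7,5.8,-0.2,0.047,0.466,0.034,-1.8,31.7,5.8,-0.2,0.047,0.466,0.034,-1.8,31.7,5.8,-0.2,0.047,0.466,0.034,-1.8,31.7,5.8,-0.2,0.047,0.466,0.034,-1.8,31.7,5.8,-0.2,0.047,0.466,0.034,-1.8,31.7,5.8])

```text
t: 8.63
tcp_pos: [0.5179, -0.0908, 0.1608]
eef_rot: [3.142, -0.557, -0.093]
contact_force: [0.1, -0.5, -0.1]
finger_gap: 0.0341
```

```bash
python3 - <<'E'
from h import *
move(gp('low',-.20),A32)
E
```

```text
t 8.63 tcp [ 0.5179 -0.0908  0.1608] gap 0.0341 j [-0.39 -0.08 -0.85  0.27  0.15  1.32] F [ 0.1 -0.5 -0.1]
d [0.0022, -0.0049, 0.0587] rv [0.17, 0.11, -0.27] rows>= 1.4
```

Call:
apply_moves(commands=[-0.2,0.002,-0.005,0.03,0.2,0,-0.3,-0.2,0.002,-0.005,0.055,0.2,0,-0.3,-0.2,0.002,-0.005,0.059,0.2,0,-0.3,-0.2,0.002,-0.005,0.059,0.2,0,-0.3])

```text
t: 8.97
tcp_pos: [0.5481, -0.0879, 0.1075]
eef_rot: [-3.139, -0.549, -0.088]
contact_force: [0.2, 0.6, -0.2]
finger_gap: 0.034
```

```bash
python3 - <<'E'
from h import *
s=snap('wrist','w8.png')
move(gp('low',-.2565),A32)
print(proj(s,gp('low',-.228)))
E
```

```text
t 9.02 tcp [ 0.5488 -0.0879  0.1091] gap 0.0346 j [-0.35  0.06 -0.87  0.11  0.14  1.34] F [-0.8  0.   0.2]
d [0.0039, 0.001, 0.0553] rv [-0.11, 0.41, -0.0] rows>= 1.3
[[330.76180223 247.21406049]]
```

View pics/w8.png

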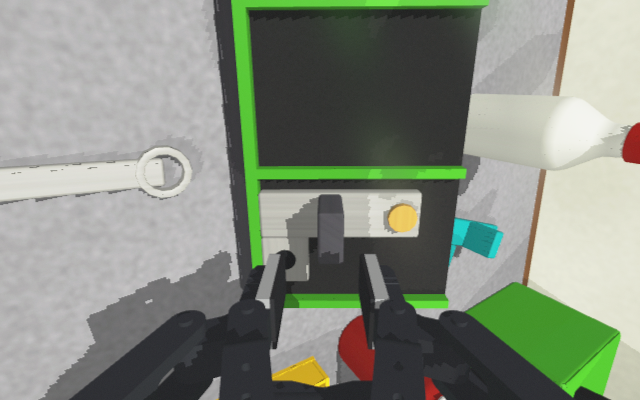

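The rib's top lands where predicted (331,247). I'll descend and grip.

Call:
apply_moves(commands=[-0.2,0.004,0.001,0.02,0,0.4,0,-0.2,0.004,0.001,0.045,0,0.4,0,-0.2,0.004,0.001,0.054,0,0.4,0,-0.2,0.004,0.001,0.055,0,0.4,0,-0.2,0.004,0.001,0.055,0,0.4,0,-1,0.004,0.001,0.055,0,0.4,0,-1,0.004,0.001,0.055,0,0.4,0,-1,0.004,0.001,0.055,0,0.4,0,-1,0.004,0.001,0.055,0,0.4,0,-1,0.004,0.001,0.055,0,0.4,0])

```text
t: 9.85
tcp_pos: [0.5805, -0.0915, 0.0655]
eef_rot: [-3.14, -0.559, -0.087]
contact_force: [-6.8, 1.5, 6.8]
finger_gap: 0.0132
```

Call:
apply_moves(commands=[-1,0,0,-0.02,0,0,0,-1,0,0,-0.05,0,0,0,-1,0,0,-0.08,0,0,0,-1,0,0,-0.11,0,0,0,-1,0,0,-0.11,0,0,0])

```text
t: 10.27
tcp_pos: [0.5218, -0.0868, 0.1632]
eef_rot: [-3.142, -0.564, -0.087]
contact_force: [2.3, 0.1, -2.6]
finger_gap: 0.013
```

```bash
python3 - <<'E'
from h import *
s=snap('wrist','w9.png')
move([.46,.305,.18],rot_tool(1,0))
E
```

```text
t 10.32 tcp [ 0.5225 -0.087   0.1618] gap 0.0131 j [-0.38 -0.08 -0.85  0.26  0.15  1.33] F [ 0.3 -0.7 -3.1]
d [-0.0717, -0.3851, -0.0669] rv [1.68, -32.27, -5.82] rows>= 9.5
```

View pics/w9.png

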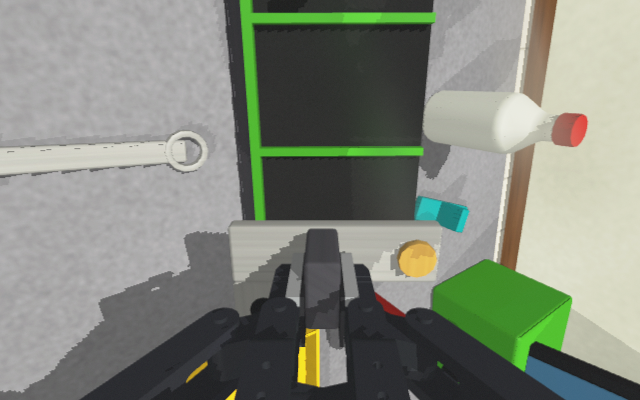

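Call:
apply_moves(commands=[-1,-0.072,-0.1,-0.067,0.8,-10,-1.5,-1,-0.072,-0.15,-0.067,0.8,-16,-3,-1,-0.072,-0.385,-0.067,1.7,-32.3,-5.8,-1,-0.072,-0.385,-0.067,1.7,-32.3,-5.8,-1,-0.072,-0.385,-0.067,1.7,-32.3,-5.8,-1,-0.072,-0.385,-0.067,1.7,-32.3,-5.8,-1,-0.072,-0.385,-0.067,1.7,-32.3,-5.8,-1,-0.072,-0.385,-0.067,1.7,-32.3,-5.8,-1,-0.072,-0.385,-0.067,1.7,-32.3,-5.8,-1,-0.072,-0.385,-0.067,1.7,-32.3,-5.8,-1,-0.072,-0.385,-0.067,1.7,-32.3,-5.8,-1,-0.072,-0.385,-0.067,1.7,-32.3,-5.8])

```text
t: 11.32
tcp_pos: [0.4591, 0.3068, 0.1781]
eef_rot: [3.141, 0.002, 0.021]
contact_force: [-0.2, -0.1, -2.9]
finger_gap: 0.013
```

```bash
python3 - <<'E'
from h import *
s=snap('wrist','w10.png')
# first clamp toe edge y from w10 later; target
move([.464,.3035,.028],rot_tool(1,0))
E
```

```text
t 11.37 tcp [0.4591 0.3053 0.1782] gap 0.0132 j [ 0.47  0.35 -0.1   1.13 -0.    2.02] F [-0.6 -0.1 -3.5]
d [0.0052, 0.0017, 0.1502] rv [0.07, 0.13, 0.09] rows>= 3.6
```

View pics/w10.png

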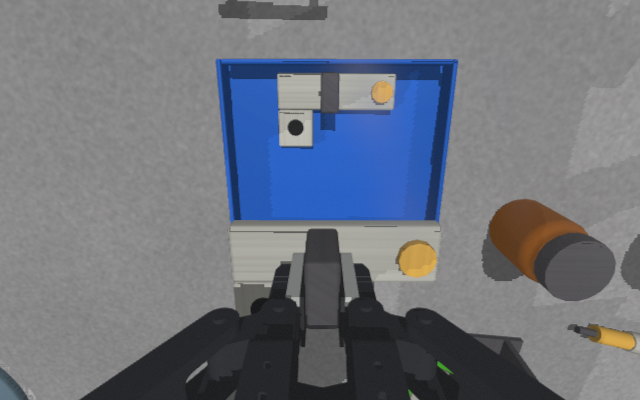

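```bash
python3 - <<'E'
from h import *
s=snap('wrist')
for uv,z in (((280,147),.014),((313,147),.014),((278,75),.014),((395,73),.014),((218,60),.03),((457,60),.03)): print(uv,onplane(s,uv,z).round(4))
E
```

```text
(280, 147) [0.4213 0.3325 0.014 ]
(313, 147) [0.4507 0.333  0.014 ]
(278, 75) [0.4209 0.3928 0.014 ]
(395, 73) [0.5183 0.3962 0.014 ]
(218, 60) [0.3763 0.4028 0.03  ]
(457, 60) [0.5627 0.4063 0.03  ]
```

Call:
apply_moves(commands=[-1,0.005,0,0.04,0,0.1,0,-1,0.005,0,0.08,0,0.1,0,-1,0.005,0,0.11,0,0.1,0,-1,0.005,0,0.135,0,0.1,0,-1,0.005,0,0.145,0,0.1,0,-1,0.005,0,0.148,0,0.1,0,-1,0.005,0,0.148,0,0.1,0])

```text
t: 12.0
tcp_pos: [0.4639, 0.3033, 0.0302]
eef_rot: [3.14, 0.002, 0.016]
contact_force: [0.5, -0.2, -4.1]
finger_gap: 0.0127
```

```bash
python3 - <<'E'
from h import *
s=snap('wrist','w11.png')
move([.464,.306,.0165],rot_tool(1,0))
E
```

```text
t 12.05 tcp [0.465  0.3041 0.0315] gap 0.0133 j [ 0.47  0.48 -0.31  0.78 -0.    2.02] F [ 0.7  0.3 -2.9]
d [-0.0009, -0.002, 0.015] rv [0.03, -0.04, -0.07] rows>= 0.4
```

View pics/w11.png

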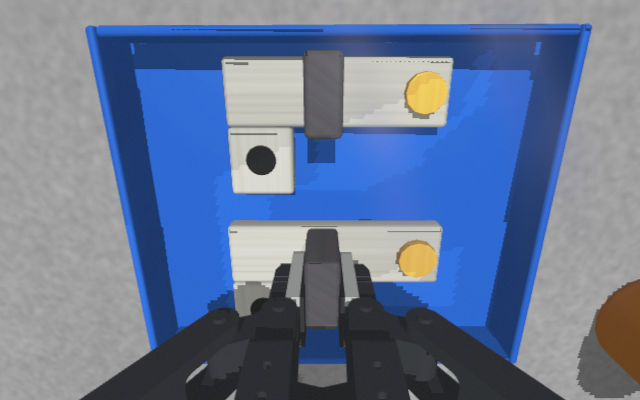

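The held clamp's far edge (row 221) clears the first clamp's toe (row 193) by about 12 mm. I'll lower it.

Call:
apply_moves(commands=[-1,-0.001,-0.002,0.004,0,0,0,-1,-0.001,-0.002,0.008,0,0,0,-1,-0.001,-0.002,0.011,0,0,0,-1,-0.001,-0.002,0.013,0,0,0,-1,-0.001,-0.002,0.014,0,0,0,-1,-0.001,-0.002,0.015,0,0,0,-1,-0.001,-0.002,0.016,0,0,0,-1,-0.001,-0.002,0.016,0,0,0])

```text
t: 12.72
tcp_pos: [0.464, 0.3061, 0.0177]
eef_rot: [3.141, -0.002, 0.016]
contact_force: [-5.3, -2.9, 14.1]
finger_gap: 0.0129
```

Call:
apply_moves(commands=[-0.2,0,0,0,0,0,0,-0.2,0,0,0,0,0,0,-0.2,0,0,0,0,0,0,-0.2,0,0,0,0,0,0,-0.2,0,0,-0.03,0,0,0,-0.2,0,0,-0.07,0,0,0,-0.2,0,0,-0.11,0,0,0,-0.2,0,0,-0.15,0,0,0,-0.2,0,0,-0.18,0,0,0,-0.2,0,0,-0.18,0,0,0])

```text
t: 13.55
tcp_pos: [0.4675, 0.3082, 0.205]
eef_rot: [-3.136, -0.013, 0.017]
contact_force: [1.1, 0.2, 0.6]
finger_gap: 0.0344
```

```bash
python3 - <<'E'
from h import *
s=snap('wrist','w12.png'); 
move(gp('right',-.16),A32)
E
```

```text
t 13.6 tcp [0.4664 0.3076 0.2017] gap 0.034 j [ 0.47  0.34 -0.04  1.17 -0.    2.02] F [ 0.1  1.3 -1. ]
d [0.0727, 0.2402, 0.0556] rv [-1.88, 31.45, 5.73] rows>= 6.2
```

View pics/w12.png

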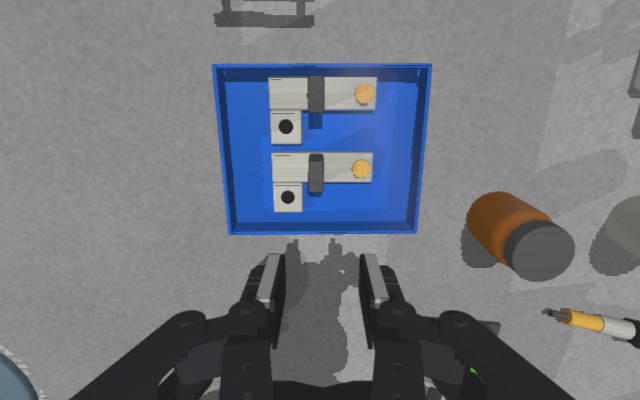

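Both left-hand clamps lie flat, apart, and inside the blue walls (bosses at 364,93 and 361,169). Next is the right-hand one.

Call:
apply_moves(commands=[-0.2,0.07,0.24,0.02,-1.9,31.4,5.7,-0.2,0.07,0.24,0.02,-1.9,31.4,5.7,-0.2,0.07,0.24,0.02,-1.9,31.4,5.7,-0.2,0.07,0.24,0.02,-1.9,31.4,5.7,-0.2,0.07,0.24,0.02,-1.9,31.4,5.7,-0.2,0.07,0.24,0.02,-1.9,31.4,5.7,-0.2,0.073,0.24,0.05,-1.9,31.4,5.7,-0.2,0.073,0.24,0.05,-1.9,31.4,5.7,-0.2,0.073,0.24,0.05,-1.9,31.4,5.7,-0.2,0.073,0.24,0.05,-1.9,31.4,5.7])

```text
t: 14.43
tcp_pos: [0.5431, 0.0696, 0.1509]
eef_rot: [3.141, -0.556, -0.086]
contact_force: [0.7, 0.9, 0.3]
finger_gap: 0.034
```

```bash
python3 - <<'E'
from h import *
s=snap('wrist','w13.png')
move(gp('right',-.2),A32)
move(gp('right',-.256),A32)
print(proj(s,gp('right',-.228)))
E
```

```text
t 14.48 tcp [0.544  0.0701 0.152 ] gap 0.0341 j [ 0.05 -0.02 -0.82  0.22 -0.07  1.69] F [ 0.5 -0.6 -0.2]
d [-0.0034, 0.0013, 0.0449] rv [-0.04, 0.05, 0.11] rows>= 1.1
t 14.48 tcp [0.544  0.0701 0.152 ] gap 0.0341 j [ 0.05 -0.02 -0.82  0.22 -0.07  1.69] F [ 0.5 -0.6 -0.2]
d [-0.0034, 0.0014, 0.1009] rv [-0.04, 0.05, 0.11] rows>= 2.4
[[318.34756914 215.17169236]]
```

View pics/w13.png

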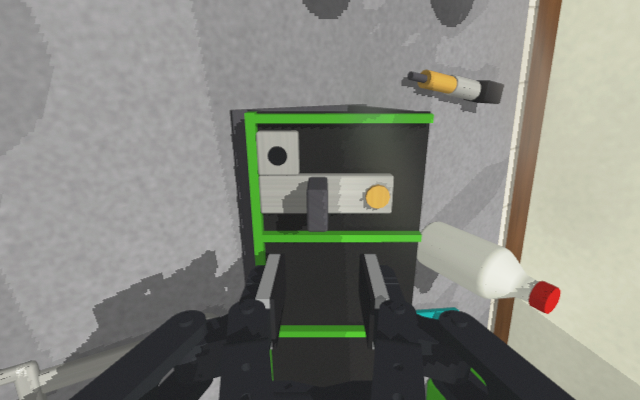

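Call:
apply_moves(commands=[-0.2,-0.003,0,0.04,0,0,0,-0.2,-0.003,0,0.07,0,0,0,-0.2,-0.003,0,0.09,0,0,0,-0.2,-0.003,0,0.1,0,0,0,-0.2,-0.003,0,0.101,0,0,0,-0.2,-0.003,0,0.101,0,0,0,-1,-0.003,0,0.101,0,0,0,-1,-0.003,0,0.101,0,0,0,-1,-0.003,0,0.101,0,0,0,-1,-0.003,0,0.101,0,0,0,-1,-0.003,0,0.101,0,0,0])

```text
t: 15.4
tcp_pos: [0.5947, 0.0663, 0.066]
eef_rot: [-3.141, -0.559, -0.085]
contact_force: [-5.9, 1.9, 7.4]
finger_gap: 0.0135
```

Call:
apply_moves(commands=[-1,0,0,-0.02,0,0,0,-1,0,0,-0.05,0,0,0,-1,0,0,-0.08,0,0,0,-1,0,0,-0.12,0,0,0,-1,0,0,-0.12,0,0,0])

```text
t: 15.82
tcp_pos: [0.5309, 0.072, 0.1741]
eef_rot: [-3.14, -0.566, -0.084]
contact_force: [1.5, 0.7, -1.5]
finger_gap: 0.0134
```

```bash
python3 - <<'E'
from h import *
s=snap('wrist','w14.png')
move([.45,-.365,.2],rot_tool(-5,0))
E
```

```text
t 15.87 tcp [0.532  0.0719 0.1723] gap 0.0129 j [ 0.06 -0.07 -0.81  0.27 -0.08  1.69] F [-0.3 -0.  -1.9]
d [-0.023, 0.4422, -0.0482] rv [-0.14, -32.44, 0.18] rows>= 10.7
```

View pics/w14.png

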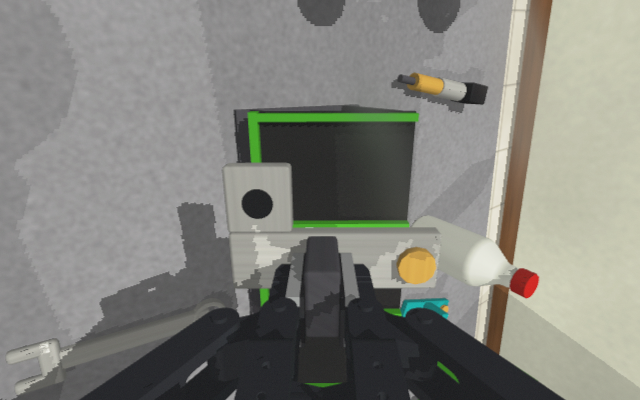

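Call:
apply_moves(commands=[-1,-0.023,0.22,-0.048,0,-16,0,-1,-0.023,0.22,-0.048,0,-16,0,-1,-0.023,0.22,-0.048,0,-16,0,-1,-0.023,0.442,-0.048,0,-32.4,0.2,-1,-0.023,0.442,-0.048,0,-32.4,0.2,-1,-0.023,0.442,-0.048,0,-32.4,0.2,-1,-0.023,0.442,-0.048,0,-32.4,0.2,-1,-0.023,0.442,-0.048,0,-32.4,0.2,-1,-0.023,0.442,-0.048,0,-32.4,0.2,-1,-0.023,0.442,-0.048,0,-32.4,0.2,-1,-0.023,0.442,-0.048,0,-32.4,0.2,-1,-0.023,0.442,-0.048,0,-32.4,0.2])

```text
t: 16.87
tcp_pos: [0.4489, -0.373, 0.198]
eef_rot: [3.139, -0.0, -0.095]
contact_force: [1.0, -0.3, -2.6]
finger_gap: 0.0135
```

```bash
python3 - <<'E'
from h import *
s=snap('wrist','w15.png')
snap('scene','c15.png')
move([.48,-.342,.03],rot_tool(-5.5,0))
E
```

```text
t 16.97 tcp [ 0.4495 -0.3667  0.1977] gap 0.0132 j [-0.79  0.4   0.03  1.2   0.    0.87] F [ 0.3  0.8 -1.7]
d [0.0282, -0.0268, 0.1678] rv [-0.21, 0.02, 0.32] rows>= 4.1
```

View pics/w15.png

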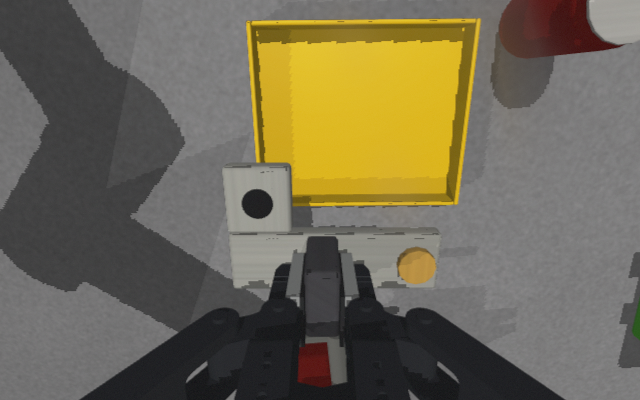

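View pics/c15.png

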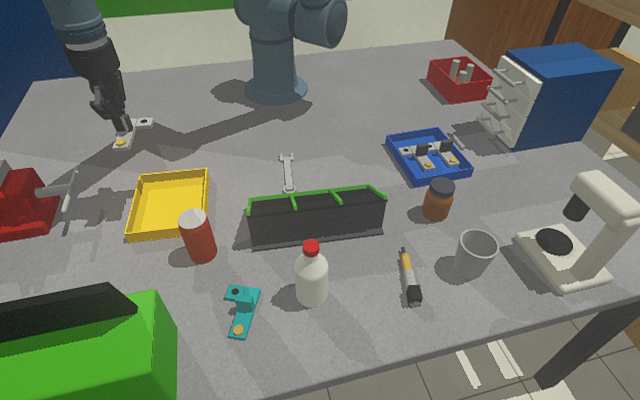

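```bash
python3 - <<'E'
from h import *
s=snap('wrist')
q=[(248,21),(480,19),(458,206)]
P=np.array([onplane(s,p,.03) for p in q]); print(P.round(4)); print(np.linalg.norm(P[1]-P[0]),np.linalg.norm(P[2]-P[1]))
d=P[1]-P[0]; psi=np.degrees(np.arctan2(d[1],d[0])); c=(P[0]+P[2])/2; print(psi,c)
Rz=R.from_euler('z',psi,degrees=True).as_matrix()
# rib at tray (-6,-16)
for y in (-.016,): 
  t=c+Rz@np.array([-.006,y,0]); t[2]=.03; print(t); move(t,rot_tool(psi,0))
E
```

```text
[[ 0.4023 -0.2317  0.03  ]
 [ 0.5885 -0.2473  0.03  ]
 [ 0.5765 -0.4069  0.03  ]]
0.18688947149964202 0.1600587281345599
-4.765064726200618 [ 0.48938769 -0.31930148  0.03      ]
[ 0.48207931 -0.33474776  0.03      ]
t 17.02 tcp [ 0.4496 -0.3651  0.1979] gap 0.013 j [-0.79  0.4   0.03  1.2   0.    0.87] F [ 1.2  0.5 -3.1]
d [0.0298, -0.0324, 0.1681] rv [-0.24, 0.05, -0.31] rows>= 4.2
```

Call:
apply_moves(commands=[-1,0.029,-0.03,0.04,0,0,-0.3,-1,0.029,-0.03,0.07,0,0,-0.3,-1,0.029,-0.03,0.1,0,0,-0.3,-1,0.029,-0.03,0.13,0,0,-0.3,-1,0.029,-0.03,0.155,0,0,-0.3,-1,0.029,-0.03,0.165,0,0,-0.3,-1,0.029,-0.03,0.168,0,0,-0.3,-1,0.029,-0.03,0.168,0,0,-0.3])

```text
t: 17.68
tcp_pos: [0.4809, -0.336, 0.0297]
eef_rot: [-3.136, 0.002, -0.082]
contact_force: [-0.3, -0.0, -2.2]
finger_gap: 0.0127
```

```bash
python3 - <<'E'
from h import *
s=snap('wrist','w16.png')
st=bot.sense(); t=st['tcp_pos'].copy(); t[2]=.0165
move(t,rot_tool(-5,0))
E
```

```text
t 17.73 tcp [ 0.4818 -0.337   0.031 ] gap 0.0133 j [-0.72  0.54 -0.21  0.82  0.    0.93] F [-0.3 -0.1 -1.7]
d [-0.0, 0.0001, 0.0145] rv [-0.21, -0.01, 0.28] rows>= 0.3
```

View pics/w16.png

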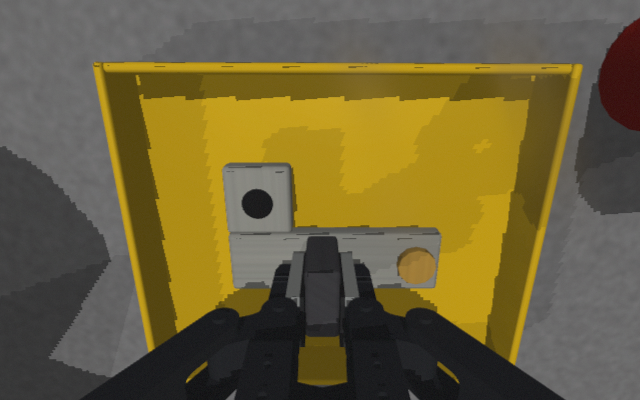

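The clamp hangs well inside the yellow tray, with clear floor on all sides. I'll lower it.

Call:
apply_moves(commands=[-1,0,0,0.004,0,0,0,-1,0,0,0.008,0,0,0,-1,0,0,0.011,0,0,0,-1,0,0,0.013,0,0,0,-1,0,0,0.014,0,0,0,-1,0,0,0.015,0,0,0,-1,0,0,0.016,0,0,0,-1,0,0,0.016,0,0,0])

```text
t: 18.4
tcp_pos: [0.482, -0.3372, 0.0176]
eef_rot: [-3.139, -0.001, -0.082]
contact_force: [-4.4, 4.4, 15.7]
finger_gap: 0.0133
```

Call:
apply_moves(commands=[-0.2,0,0,0,0,0,0,-0.2,0,0,0,0,0,0,-0.2,0,0,0,0,0,0,-0.2,0,0,0,0,0,0,-0.2,0,0,-0.03,0,0,0,-0.2,0,0,-0.07,0,0,0,-0.2,0,0,-0.11,0,0,0,-0.2,0,0,-0.15,0,0,0,-0.2,0,0,-0.18,0,0,0,-0.2,0,0,-0.18,0,0,0])

```text
t: 19.23
tcp_pos: [0.4849, -0.3404, 0.2051]
eef_rot: [3.137, -0.011, -0.082]
contact_force: [0.3, -0.3, 0.3]
finger_gap: 0.0342
```

```bash
python3 - <<'E'
from h import *
s=snap('wrist','w17.png'); a=snap('side','s17.png'); c=snap('scene')
S0={n:cv2.imread(f'pics/{n}0.png') for n in('scene','side')}
print('jar',tri(c,(440,186),a,(321,119))[0])
d=cv2.absdiff(a['frame'],S0['side']).max(2); print('diff wrench/jar/can side', d[222:240,215:285].mean(), d[110:150,308:332].mean(), d[262:308,330:358].mean())
E
```

```text
jar [0.65696569 0.2520973  0.0867955 ]
diff wrench/jar/can side 56.31190476190476 7.545833333333333 8.267080745341614
```

View pics/w17.png

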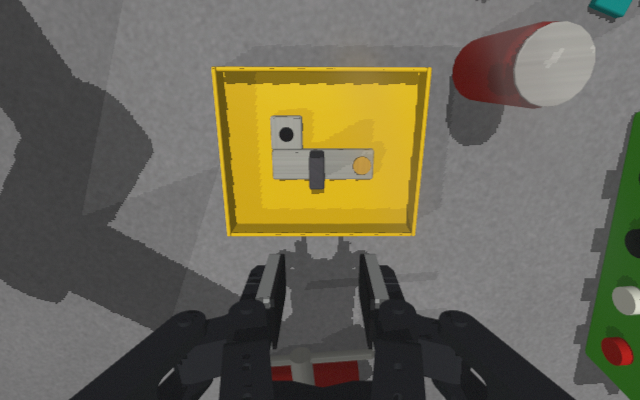

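View pics/s17.png

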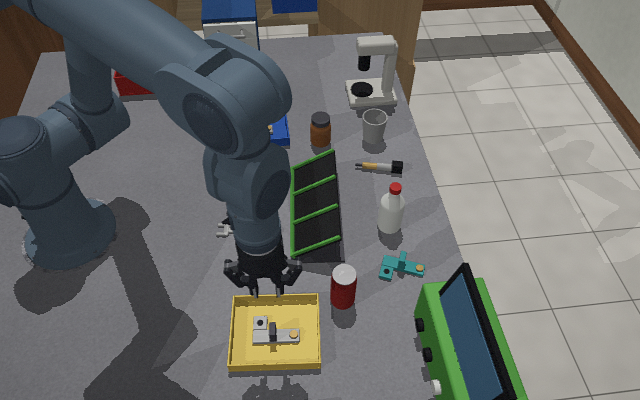

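All is in place. The wrench difference is only the arm hiding it: its tip is still at (222,230). The jar and can are unchanged, and the arm is clear. I'll let it settle briefly, check the scene view and hand in.

Call:
apply_moves(commands=[-0.2,0,0,0,0,0,0,-0.2,0,0,0,0,0,0,-0.2,0,0,0,0,0,0])

```text
t: 19.63
tcp_pos: [0.4808, -0.3369, 0.1952]
eef_rot: [-3.137, 0.002, -0.083]
contact_force: [-0.3, -0.3, -0.0]
finger_gap: 0.034
```

```bash
python3 - <<'E'
from h import *
c=snap('scene','c18.png'); d=cv2.absdiff(c['frame'],cv2.imread('pics/scene0.png')).max(2)
print('scene diff wrench/jar/can',d[150:190,278:298].mean(),d[178:222,422:456].mean(),d[208:264,178:218].mean())
print(bot.sense()['contact_force'],bot.close_job())
E
```

```text
scene diff wrench/jar/can 9.8775 5.29879679144385 7.016071428571428
the job is handed in; nothing more can be done
[ 0.55545022  0.25537975 -0.05048824] None
```

View pics/c18.png

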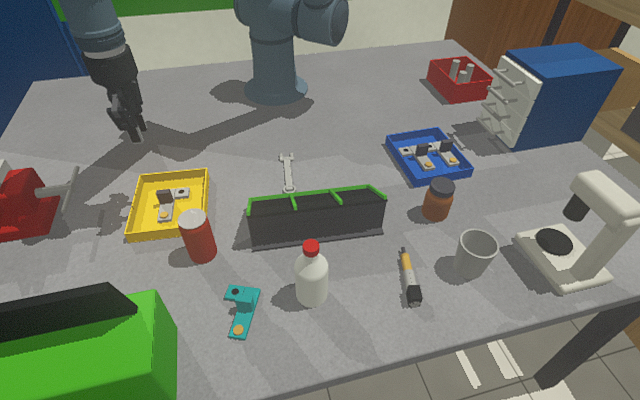

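All three clamps are sorted and the job is handed in at about 20 s: the two left-hand ones are in the blue tray and the right-hand one in the yellow tray. I gripped each by its rib square to the slope, turned it level, lowered it until the floor pushed back with about 14–16 N, and then released it.

- **Clamps:** the last views show each one rib up, flat and inside the walls. The two in blue lie about 10 mm apart. I judged flatness and height from the pictures and the touch-down force; I did not measure them after release.
- **Bystanders:** the wrench, jar and can look unmoved. The side view gave a large difference at the wrench, but only because the arm hid most of it; the scene view shows it in place.
- **Disagreement:** two estimates of the yellow tray's centre differed by about 8 mm. A close look before lowering showed clear floor on every side visible in that view.
- **Robot:** it ended clear of everything, with contact force near zero.

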